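# Dock the detector box at the spectrometer

## Robot

A 6-joint arm with a two-finger parallel gripper is mounted at the origin on the work surface. World frame = base frame: x ahead of the robot, y to its left, z up, the work surface at z = 0. Lengths are in m, angles in rad, forces in N, time in s.
With the tool pointing down it reaches from about 0.3 to 0.775 m from the base axis. Payload 14.6 kg.
Tool frame: the origin (TCP) lies where the fingers leave the gripper's body, on its centre line; the fingertips stand 97 mm ahead of it and the grasp point (between the pads) lies 78 mm ahead of it (ctrl.finger_overhang is the distance from the TCP to the fingertips, in m); z points along the fingers, y is the direction in which the jaws open and shut (so a half turn about z gives the same grasp; the last joint's range is limited). The gripper opens to 94 mm and grips with 3 to 60 N. Pads are 16 mm wide; open, the fingers measure 119 mm over their backs; the gripper's body (75 mm by 177 mm) begins 78 mm behind the grasp point.
Start: joints at [1.047, 0.3, 1.521, -0, 1.321, -0.067], TCP at [0.243, 0.494, 0.303] pointing down, gripper open.
Joint ranges: [-3.03, 3.03], [-0.79, 2.21], [0.23, 2.52], [-1.04, 4.18], [0, 3.07], [-2.55, 2.55]. Speed limits (rad/s): [2.22, 2.22, 2.57, 3.14, 3.14, 3.14].

## Interface

Orientations are given as [roll, pitch, yaw] about the fixed x, y, z axes, in that order (R = Rz(yaw) Ry(pitch) Rx(roll)).
In Python, from station import ctrl, imaging, hand_in gives the robot as it stands.
- The arm moves only by the shell command python3 -m pendant 'ROWS' [FORCE]. ROWS is JSON, a list of rows, each a list of 7 numbers: the shift along the tool's x, y, z normalised to -1 to 1, where 1 is 120 mm, then the turn, a rotation vector about the tool's x, y, z normalised to -1 to 1, where 1 is 30 degrees, then the closure, from -1 (fully open) to 1 (shut). A call has 1 to 10 rows; each row shifts and turns the commanded pose from where the row before left it, along the tool's axes as they then stand; what a row does not reach is not made up. A row lasts 1/12 s, in which the tool goes at most 41.7 mm and 7.16 degrees, less where a joint would pass 70% of its speed; a pose out of reach is approached as far as the arm can. A call with a number of a shift or a turn outside -1 to 1 is refused whole. A call with a gripper value outside its range is refused whole. The fingers move at their own pace and stop on an object; FORCE is the grip in N (left out, the last holds). Time passes only in rows, so rows that do not move let the fingers close. It gives the time, the measured TCP pose, the force and the opening at its end, in the units of the state.
- ctrl.get_obs(): the state, without advancing time (a new reading comes with each control period).
- imaging.camera(name): name is "scene" or "top" or "wrist"; returns a dict with "image" (480x640x3 uint8, red, green, blue), "mtx" (3x3 intrinsics, pixels), "rvec" (rotation vector, rad) and "tvec" (3), from world to camera coordinates, as OpenCV has them. Camera axes: x right, y down, z forward; pixel columns grow to the right and rows downward; lengths in m; the calibration is good to about 2 mm. A picture is of the moment at which its call begins. There is no depth.
- hand_in(): hands the job in, once; it reports no verdict.
The state is a dict: "time_s": time; "qpos": joint angles; "joint_vel": joint speeds; "tau": joint torques, N m; "ee_pos": TCP position; "eef_rot": TCP orientation; "force": force on the tool from outside, world axes, zero at the start; "moment": the same for the moment, N m; "grip_width": finger opening in m.
Only numpy, scipy, OpenCV 4.12 (cv2) and the standard library are available. Lean on these libraries where they do the work, as an engineer would, in place of code of your own. Each camera call takes 0.05 s, during which the arm holds its last target.

## Task

Push the cream detector box along the breadboard into the lane between the two black guide rails, and on until its front sits squarely against the black end stop at the spectrometer. The rails have just been aligned: neither the box nor the robot may touch either rail at any time. Only push the box along the board with the fingers, never lift or tip it, and leave the other things on the board where they are.

Things in the scene. Friction and masses are not known exactly. Their poses are not given: they have to be found in the camera images.
- detector: cream metal box, grey lid plate, 110 mm long (x), 100 wide (y), 50 high, about 0.6 kg; origin at the centre of its underside, z up; its front (+x face, black round window) points roughly down the lane. It stands loose on the board, its centre 115 to 135 mm before the lane's mouth, up to 35 mm off the centre line, up to 20 degrees askew.
- dock: fixed docking station. Origin on the board, mid of the lane's mouth; +x runs down the lane on its centre line, +y left, z up. Lane: x 0 to 200 mm, y -63 to 63 mm, its floor is the board. Black end stop (45 mm high, 174 wide): face at x = 200, so the box is home with its origin at x = 145. Behind it the cream spectrometer: x 220 to 370, y -100 to 100, 75 mm high.
- rail_left: black guide rail on the lane's left (+y) side, fixed: 200 mm long, 20 mm wide, 22 mm high; origin at the centre of its underside, at x = 100, y = +73 mm of the dock; same axes as the dock.
- rail_right: black guide rail on the lane's right (-y) side, fixed, same size; origin at x = 100, y = -73 mm of the dock.
- lens_mount: bystander: lens in a black ring on a steel post with a round foot (58 mm), 121 mm high; origin at the centre of its underside
- post_holder: bystander: short black post holder with a round foot (48 mm) and a brass thumbscrew, 60 mm high; origin under its centre
- lens_tube: bystander: black open tube ring, 51 mm across, 30 mm high; origin under its centre
- terminal_box: bystander: small brown box 60 x 38 x 28 mm with two brass sockets on top (38 mm high in all); origin under its centre
- lens_jar: bystander: small round jar with a white cap, 54 mm across, 45 mm high; origin under its centre
- hex_driver: bystander: screwdriver-like hand tool, 160 mm long, lying on top of the spectrometer; origin under its middle
- micrometer_stage: bystander: black and metal stepped disc, 64 mm across, 32 mm high; origin under its centre
There are look-alikes about, which are no part of the job. Leave any green or yellow look-alike of the detector alone.

How it is judged:
On the way:
1. the box is half-way into the lane, between the rails (x of detector in the frame of dock above 0 m and y of detector in the frame of dock between -0.013 and 0.013 m), for 0.05 s.
At the end, for the whole second after the job is handed in: The box rests flat on the board between the rails, its front within 5 mm of the end stop's face, square to it within 0.05 rad and within 13 mm of the centre line; every bystander is within 20 mm of where it stood (x of detector in the frame of dock between 0.14 and 0.148 m and y of detector in the frame of dock between -0.013 and 0.013 m and angle between the x axis of detector and the x axis of dock, either way round below 0.05 rad and height (world z) of detector below 0.004 m and angle between detector's own z axis and vertical below 0.05 rad and linear speed of detector below 0.01 m/s and distance of each of lens_mount, post_holder, lens_tube, terminal_box, lens_jar, hex_driver, micrometer_stage from where it was at the start of the episode below 0.02 m); the robot touches nothing.
It fails at once if the box, the robot or anything else touches a guide rail (contact force between any of rail_left, rail_right and anything else above 0.2 N).
It fails at once if the box is lifted or tipped (height (world z) of detector above 0.012 m or angle between detector's own z axis and vertical above 0.15 rad).
It fails at once if a bystander is moved more than 20 mm (distance of any of lens_mount, post_holder, lens_tube, terminal_box, lens_jar, hex_driver, micrometer_stage from where it was at the start of the episode above 0.02 m).
It also fails if it takes over 72 s, if anything falls off the work surface, if the arm or the gripper's body presses on something with over 40 N, if the wrist force passes 120 N, or if a joint passes its speed limit or range.

## Working session

There is one attempt and no reset: what is moved stays moved. The work goes in short steps, Python scripts to look and compute and a shell command to move; the robot and the scene stay as the last step left them, time stands still between calls to the robot, and variables do not carry over. Pictures are saved under pics/ and viewed, and the job is handed in when it is done.

```bash
ls; mkdir -p pics
python3 - <<'E'
from station import ctrl, imaging
import cv2
print(ctrl.get_obs())
for n in ["scene","top","wrist"]:
    c=imaging.camera(n); cv2.imwrite(f"pics/{n}0.png",c["image"][:,:,::-1]); print(n,c["mtx"].tolist(),c["rvec"],c["tvec"])
E
```

```text
pics
{'time_s': 0.0, 'qpos': array([ 1.04739540e+00,  3.00500760e-01,  1.52160057e+00,  1.12690716e-05,
        1.32070248e+00, -6.66226400e-02]), 'joint_vel': array([ 0.00035157, -0.00097514, -0.00104817,  0.00107476,  0.00137203,
       -0.00050129]), 'tau': array([-2.91889650e-03, -5.31791174e+01, -3.52748716e+01,  7.07380241e-02,
        2.42361089e-02, -1.15462803e-04]), 'ee_pos': array([0.24251693, 0.49347253, 0.30206175]), 'eef_rot': array([-3.14038492e+00, -9.15210389e-05,  2.68481152e+00]), 'force': array([ 0.05085736, -0.20382086,  0.05725646]), 'moment': array([-0.03244693,  0.01331642,  0.03536123]), 'grip_width': 0.09435240123499322}
scene [[590.8322212081466, 0.0, 322.6355390960656], [0.0, 590.8322212081466, 234.96893574535153], [0.0, 0.0, 1.0]] [ 2.15627715  0.77977339 -0.36314903] [-0.42890878 -0.14663839  1.71092515]
top [[473.70951750182235, 0.0, 316.2909202935654], [0.0, 473.70951750182235, 241.34680484944928], [0.0, 0.0, 1.0]] [ 2.10787457 -2.14085136  0.19364993] [0.03681737 0.57115959 1.20587563]
wrist [[414.82479574057976, 0.0, 320.9373857819643], [0.0, 414.82479574057976, 241.99689061142166], [0.0, 0.0, 1.0]] [-2.48856798 -1.54923536 -0.18396764] [-0.54806678 -0.02389844  0.39080844]
```

View pics/scene0.png

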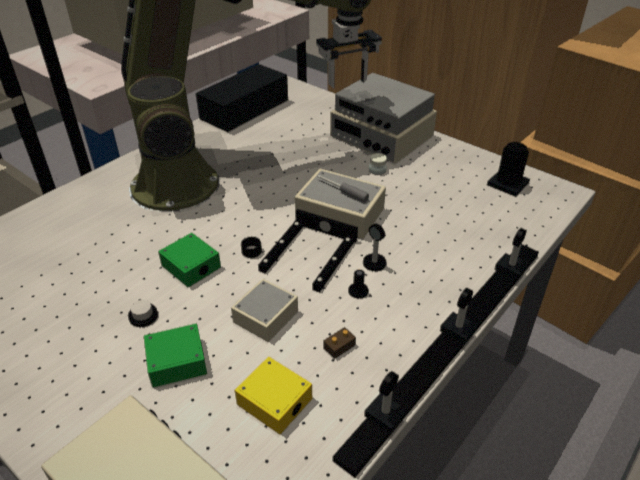

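View pics/top0.png

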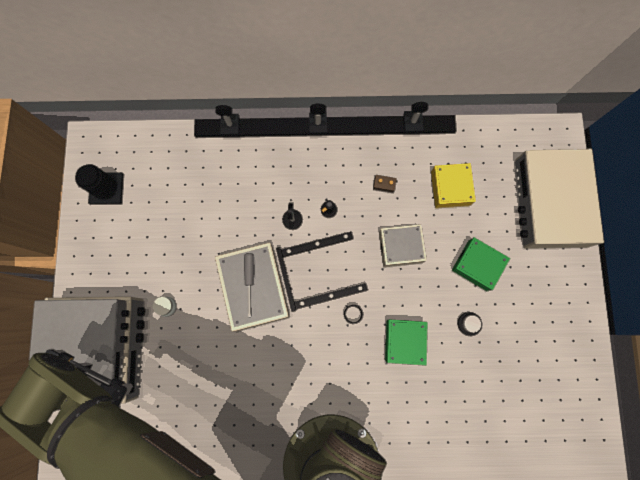

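The top view shows the detector at about (404,245), with the lane to its left. The rails run from (352,236) and (366,287) to the stop at x≈285. The lens mount at (292,218) stands close to the upper rail.

```bash
cat > h.py <<'E'
import numpy as np, cv2
from station import ctrl, imaging
def ray(c,uv,z):
    R=cv2.Rodrigues(np.array(c["rvec"],float))[0]; t=np.array(c["tvec"],float).ravel(); C=-R.T@t
    uv=np.atleast_2d(np.array(uv,float)); d=np.c_[(uv[:,0]-c["mtx"][0,2])/c["mtx"][0,0],(uv[:,1]-c["mtx"][1,2])/c["mtx"][1,1],np.ones(len(uv))]@R
    return C+d*((z-C[2])/d[:,2])[:,None]
E
python3 - <<'E'
from h import *
c=imaging.camera("top"); im=c["image"]
cr=im[195:340,210:440]; cv2.imwrite("pics/crop1.png",cv2.resize(cr[:,:,::-1],None,fx=3.4,fy=3.4,interpolation=cv2.INTER_CUBIC))
for p in [(404,245),(425,225),(384,264),(345,237),(330,240),(310,300),(230,300),(375,245)]: print(p,im[p[1],p[0]])
E
```

```text
(404, 245) [149 139 133]
(425, 225) [199 183 167]
(384, 264) [69 62 53]
(345, 237) [198 185 169]
(330, 240) [42 42 40]
(310, 300) [52 49 49]
(230, 300) [150 141 134]
(375, 245) [194 179 164]
```

View pics/crop1.png

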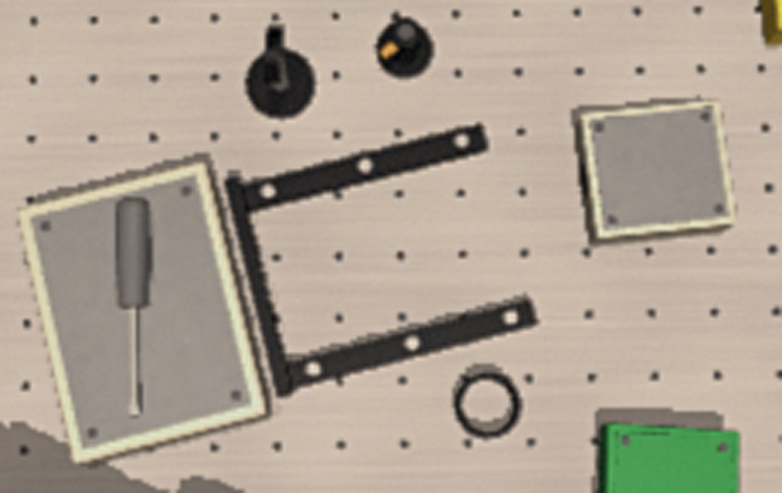

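Crop 1 shows the box's top corners at crop pixels (578,110), (717,101), (734,228) and (598,238). Both rails and the stop are clearly visible. Next I'll measure them with masks.

```bash
cat >> h.py <<'E'
def meas(c, lidbox, dark=80):
    """lid plate rect around lidbox=(x0,y0,x1,y1) -> world corners at z=.05"""
    im=c["image"].astype(int); x0,y0,x1,y1=lidbox
    m=np.zeros(im.shape[:2],np.uint8); g=im.sum(2)
    m[y0:y1,x0:x1]=((g>350)&(g<480))[y0:y1,x0:x1]
    m=cv2.morphologyEx(m,cv2.MORPH_OPEN,np.ones((3,3)))
    cs=cv2.findContours(m,cv2.RETR_EXTERNAL,cv2.CHAIN_APPROX_NONE)[0]; k=max(cs,key=cv2.contourArea)
    P=ray(c,k[:,0,:],0.05)[:,:2].astype(np.float32)
    r=cv2.minAreaRect(P*1000); return r
def blob(c,box,z,thr=270,n=1):
    im=c["image"].astype(int).sum(2); x0,y0,x1,y1=box
    m=np.zeros(im.shape,np.uint8); m[y0:y1,x0:x1]=(im<thr)[y0:y1,x0:x1]
    cs=cv2.findContours(m,cv2.RETR_EXTERNAL,cv2.CHAIN_APPROX_NONE)[0]; cs=sorted(cs,key=cv2.contourArea)[-n:]
    return [cv2.minAreaRect((ray(c,k[:,0,:],z)[:,:2]*1000).astype(np.float32)) for k in cs]
E
python3 - <<'E'
from h import *
c=imaging.camera("top")
print("lid",meas(c,(375,215,435,275)))
print("railfar",blob(c,(288,225,362,262),0.022))
print("railnear",blob(c,(298,275,375,312),0.022))
print("stop",blob(c,(274,240,300,315),0.045))
# hole screws on rails: bright spots
im=c["image"].astype(int).sum(2)
for q in [(268,190),(365,165),(461,141),(313,369),(412,343),(511,317)]:
    u=q[0]/3.4+210;v=q[1]/3.4+195; a,b=int(round(u)),int(round(v)); w=np.clip(im[b-2:b+3,a-2:a+3]-300,0,None); yy,xx=np.mgrid[b-2:b+3,a-2:a+3]
    print(ray(c,[(w*xx).sum()/w.sum(),(w*yy).sum()/w.sum()],0.022)[0]*1000)
for q,z in [((280,83),.005),((405,47),.05),((487,404),.03)]: print(ray(c,[q[0]/3.4+210,q[1]/3.4+195],z)[0])
for q in [(578,110),(717,101),(734,228),(598,238)]: print(ray(c,[q[0]/3.4+210,q[1]/3.4+195],.05)[0])
E
```

```text
lid ((561.676513671875, -203.27459716796875), (87.75244903564453, 97.25150299072266), 4.386213779449463)
railfar [((569.995849609375, 18.401031494140625), (27.87076187133789, 182.35874938964844), 13.876362800598145)]
railnear [((430.80157470703125, -11.106498718261719), (23.03288459777832, 191.22044372558594), 14.534974098205566)]
stop [((477.01641845703125, 105.671630859375), (61.343318939208984, 174.3953094482422), 89.5091323852539)]
[552.45804511 103.90138297  22.        ]
[572.16292699  26.31499425  22.        ]
[591.10152141 -51.47290406  22.        ]
[411.13989089  69.37000116  22.        ]
[429.99512349  -8.39424023  22.        ]
[448.99341399 -86.35066261  22.        ]
[0.64364678 0.09363751 0.005     ]
[ 0.66078798 -0.0079928   0.05      ]
[ 0.38048458 -0.06624099  0.03      ]
[ 0.60753329 -0.1430865   0.05      ]
[ 0.61303713 -0.25279159  0.05      ]
[ 0.51198937 -0.26037496  0.05      ]
[ 0.50582384 -0.15455095  0.05      ]
```

Dock, from the rail screws: they come out 160 mm and 146 mm apart, as they should. The mouth is at (0.525, -0.088) and the lane heading is 103.8°. In the dock frame the box is at about x=-120, y=-7.5 mm, yaw -10°. A square two-finger push from behind should both straighten and centre it. First I turn the tool by 50°, then traverse.

```bash
python3 -m pendant '[[0,0,0,0,0,0.238,-0.3],[0,0,0,0,0,0.238,-0.3],[0,0,0,0,0,0.238,-0.3],[0,0,0,0,0,0.238,-0.3],[0,0,0,0,0,0.238,-0.3],[0,0,0,0,0,0.238,-0.3],[0,0,0,0,0,0.238,-0.3],[0,0,0,0,0,0,-0.3]]'
cat >> h.py <<'E'
M=np.array([524.95,-88.15]); A=np.deg2rad(103.8); D=np.array([[np.cos(A),np.sin(A)],[-np.sin(A),np.cos(A)]])
def dock(p): return D@(np.array(p)[:2]-M)
def st():
    o=ctrl.get_obs(); e=o["eef_rot"]
    print("t",round(o["time_s"],2),"dock",dock(o["ee_pos"]*1000).round(1),"z",round(o["ee_pos"][2]*1000,1),"rpy",np.rad2deg(e).round(2),"dyaw",round(np.rad2deg(e[2]-A),2),"F dock",(D@o["force"][:2]).round(1),o["force"][2].round(1),"grip",round(o["grip_width"]*1000,1))
E
python3 -c "from h import *;st()"
```

```text
time_s: 0.92
ee_pos: [0.2426, 0.4936, 0.3025]
eef_rot: [-3.141, 0.0, 1.806]
force: [0.9, 0.7, 0.8]
grip_width: 0.0611
t 0.92 dock [632.3 135.5] z 302.5 rpy [-1.7999e+02  1.0000e-02  1.0350e+02] dyaw -0.3 F dock [ 0.5 -1. ] 0.8 grip 61.1
```

```bash
python3 -m pendant '[[-0.33,0.054,0,0,0,0,-0.3],[-0.33,0.054,0,0,0,0,-0.3],[-0.33,0.054,0,0,0,0,-0.3],[-0.33,0.054,0,0,0,0,-0.3],[-0.33,0.054,0,0,0,0,-0.3],[-0.33,0.054,0,0,0,0,-0.3],[-0.33,0.054,0,0,0,0,-0.3],[-0.33,0.054,0,0,0,0,-0.3],[-0.33,0.054,0,0,0,0,-0.3],[-0.33,0.054,0,0,0,0,-0.3]]' 
python3 -c "from h import *;st()"
```

```text
time_s: 1.75
ee_pos: [0.4005, 0.1227, 0.3029]
eef_rot: [3.141, -0.0, 1.818]
force: [0.5, 0.6, 0.1]
grip_width: 0.0612
t 1.75 dock [234.5  70.6] z 302.9 rpy [179.96  -0.   104.14] dyaw 0.34 F dock [ 0.5 -0.6] 0.1 grip 61.2
```

```bash
python3 -m pendant '[[-0.33,0.054,0,0,0,0,-0.3],[-0.33,0.054,0,0,0,0,-0.3],[-0.33,0.054,0,0,0,0,-0.3],[-0.33,0.054,0,0,0,0,-0.3],[-0.33,0.054,0,0,0,0,-0.3],[-0.33,0.054,0,0,0,0,-0.3],[-0.33,0.054,0,0,0,0,-0.3],[-0.33,0.054,0,0,0,0,-0.3],[-0.33,0.054,0,0,0,0,-0.3],[-0.33,0.054,0,0,0,0,-0.3]]' 
python3 -m pendant '[[-0.33,0.05,0,0,0,0,-0.3],[-0.03,0,0,0,0,0,-0.3],[0,0,0,0,0,0,-0.3],[0,0,0,0,0,0,-0.3]]'
python3 - <<'E'
from h import *
st()
for n in ["wrist","top"]:
    c=imaging.camera(n); cv2.imwrite(f"pics/{n}1.png",c["image"][:,:,::-1])
E
```

```text
time_s: 2.58
ee_pos: [0.5583, -0.2464, 0.3025]
eef_rot: [-3.142, -0.0, 1.817]
force: [0.6, 0.6, -0.2]
grip_width: 0.0606
time_s: 2.92
ee_pos: [0.574, -0.2845, 0.3022]
eef_rot: [-3.141, -0.001, 1.815]
force: [1.1, 1.1, -0.4]
grip_width: 0.0612
t 2.92 dock [-202.4   -0.8] z 302.2 rpy [-1.7997e+02 -4.0000e-02  1.0399e+02] dyaw 0.19 F dock [ 0.8 -1.4] -0.4 grip 61.2
```

View pics/wrist1.png

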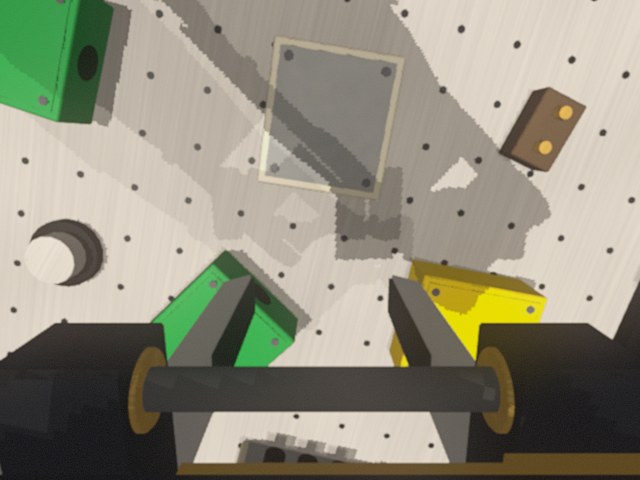

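View pics/top1.png

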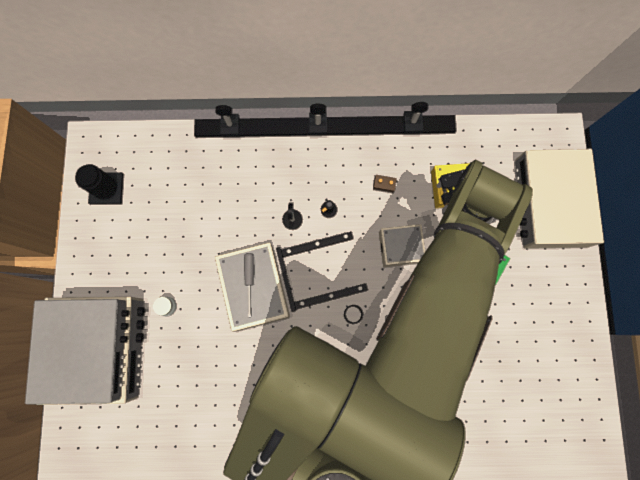

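The wrist view shows the box at (330,115). The green box at (230,310) and the yellow one at (470,310) lie near the descent point, so I check the clearance and measure the box again.

Run:
```python
from h import *
c=imaging.camera("wrist")
for n,q,z in [("g",(228,252),.05),("g",(297,333),.05),("g",(210,390),.05),("y",(410,262),.05),("y",(393,350),.05),("y",(545,297),.05)]+[("box",q,.05) for q in [(277,37),(404,59),(377,198),(260,182)]]:
    print(n,dock(ray(c,q,z)[0]*1000).round(1))
```

```text
g [-224.5   78.1]
g [-298.1   21.2]
g [-354.9  101.1]
y [-232.7  -74.6]
y [-314.2  -64. ]
y [-263.7 -192.3]
box [-59.2  33.4]
box [-74.1 -61.6]
box [-178.8  -45. ]
box [-166.2   49.4]
```

The fingers come down clear of both look-alikes (nearest about 30 mm away). From the wrist view the box is at x=-120, y=-6, yaw -9°, which agrees with the top view. Now I lower.

```bash
python3 -m pendant '[[0,0,0.3,0,0,0,-0.3],[0,0,0.3,0,0,0,-0.3],[0,0,0.3,0,0,0,-0.3],[0,0,0.3,0,0,0,-0.3],[0,0,0.3,0,0,0,-0.3],[0,0,0.02,0,0,0,-0.3],[0,0,0,0,0,0,-0.3]]'
python3 -c "from h import *;st()"
```

```text
time_s: 3.65
ee_pos: [0.5739, -0.2839, 0.1198]
eef_rot: [-3.14, -0.002, 1.814]
force: [-0.4, 0.2, 1.0]
grip_width: 0.0612
t 3.65 dock [-201.8   -0.8] z 119.8 rpy [-1.7989e+02 -1.1000e-01  1.0392e+02] dyaw 0.12 F dock [0.3 0.4] 1.0 grip 61.2
```

```bash
python3 -m pendant '[[0.04,0,0,0,0,0,-0.3],[0.04,0,0,0,0,0,-0.3],[0.04,0,0,0,0,0,-0.3],[0.04,0,0,0,0,0,-0.3],[0.04,0,0,0,0,0,-0.3],[0.04,0,0,0,0,0,-0.3],[0.04,0,0,0,0,0,-0.3],[0.04,0,0,0,0,0,-0.3],[0,0,0,0,0,0,-0.3]]'
python3 - <<'E'
from h import *
st()
for n in ["wrist","top"]:
    c=imaging.camera(n); cv2.imwrite(f"pics/{n}2.png",c["image"][:,:,::-1])
E
```

```text
time_s: 4.4
ee_pos: [0.5658, -0.2474, 0.1227]
eef_rot: [3.138, 0.003, 1.813]
force: [1.7, -1.3, 1.4]
grip_width: 0.061
t 4.4 dock [-164.4   -1.7] z 122.7 rpy [179.79   0.19 103.87] dyaw 0.07 F dock [-1.7 -1.4] 1.4 grip 61.0
```

View pics/wrist2.png

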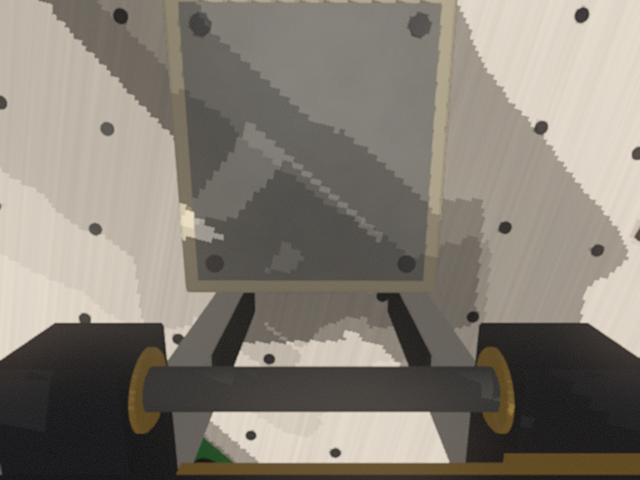

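View pics/top2.png

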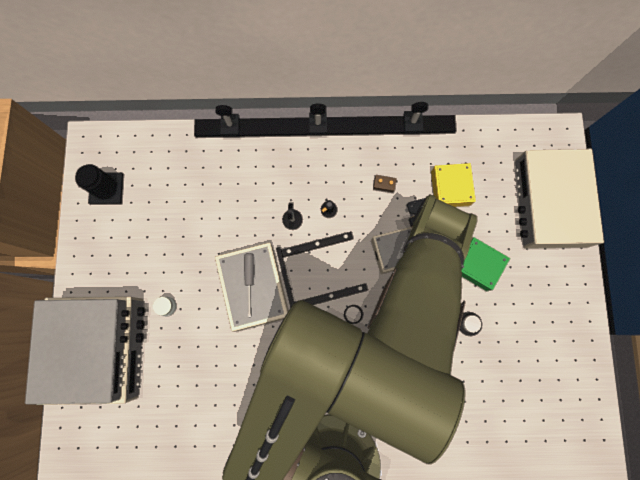

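The wrist view shows the back edge level at row 291, so the box is square against both fingers. The lid screws are at (200,25), (419,25), (406,264) and (215,264).

Run:
```python
from h import *
c=imaging.camera("wrist")
P=[]
for q in [(200,25),(419,25),(406,264),(215,264)]: P.append(dock(ray(c,q,.05)[0]*1000)); print(P[-1].round(1))
P=np.array(P); print(P.mean(0)); v=P[0]+P[1]-P[2]-P[3]; print("yaw",np.rad2deg(np.arctan2(v[1],v[0])))
for q in [(187,291),(434,291)]: print(dock(ray(c,q,.05)[0]*1000))
```

```text
[-58.6  40.8]
[-58.5 -33.2]
[-142.9  -33.1]
[-142.9   40.8]
[-100.72545497    3.82644419]
yaw -0.08667477048354516
[-153.98276057   52.51166035]
[-153.95911192  -44.61849009]
```

Box at x=-101, y=+3.8 mm, square. I keep pushing, easing slightly to the right (tool +y) towards the centre line.

```bash
python3 -m pendant '[[0.05,0.002,0,0,0,0,-0.3],[0.05,0.002,0,0,0,0,-0.3],[0.05,0.002,0,0,0,0,-0.3],[0.05,0.002,0,0,0,0,-0.3],[0.05,0.002,0,0,0,0,-0.3],[0.05,0.002,0,0,0,0,-0.3],[0.05,0.002,0,0,0,0,-0.3],[0.05,0.002,0,0,0,0,-0.3],[0.05,0.002,0,0,0,0,-0.3],[0.05,0.002,0,0,0,0,-0.3]]'
python3 - <<'E'
from h import *
st()
for n in ["wrist"]:
    c=imaging.camera(n); cv2.imwrite(f"pics/{n}3.png",c["image"][:,:,::-1])
E
```

```text
time_s: 5.38
ee_pos: [0.5532, -0.1894, 0.1213]
eef_rot: [3.14, 0.002, 1.812]
force: [2.7, -8.4, 5.9]
grip_width: 0.0613
t 5.38 dock [-105.1   -3.3] z 121.3 rpy [1.7992e+02 1.4000e-01 1.0384e+02] dyaw 0.04 F dock [-8.8 -0.6] 5.9 grip 61.3
```

View pics/wrist3.png

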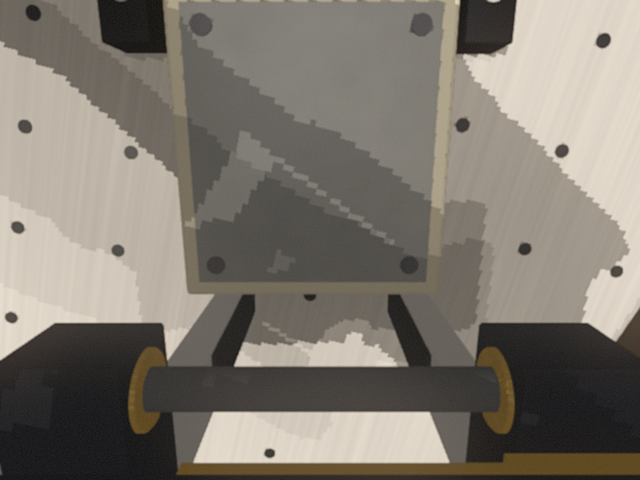

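The box is now entering the mouth. Both rail ends are visible at row ~45, with outer edges at columns ~97 and ~516 at row 0. I check the box against them.

```bash
cat >> h.py <<'E'
def scr(c,pts):
    P=np.array([dock(ray(c,q,.05)[0]*1000) for q in pts]); v=P[0]+P[1]-P[2]-P[3]
    print("box",P.mean(0).round(1),"yaw",np.rad2deg(np.arctan2(v[1],v[0])).round(2))
E
python3 - <<'E'
from h import *
c=imaging.camera("wrist")
scr(c,[(201,25),(421,25),(409,265),(216,265)])
for q in [(97,0),(516,0),(120,0),(493,0)]: print(q,dock(ray(c,q,.022)[0]*1000).round(1))
E
```

```text
box [-40.5   1.1] yaw 0.1
(97, 0) [17.4 85.8]
(516, 0) [ 17.5 -78.9]
(120, 0) [17.4 76.8]
(493, 0) [ 17.5 -69.8]
```

Seen in the same wrist image, the rails are centred at y≈+3.5 mm (calibration offset) and the box at +1.1. So relative to the rails the box is at about -2.4 mm, with around 10 mm clear. I continue straight, easing back slightly.

```bash
python3 -m pendant '[[0.05,-0.002,0,0,0,0,-0.3],[0.05,-0.002,0,0,0,0,-0.3],[0.05,-0.002,0,0,0,0,-0.3],[0.05,-0.002,0,0,0,0,-0.3],[0.05,-0.002,0,0,0,0,-0.3],[0.05,-0.002,0,0,0,0,-0.3],[0.05,-0.001,0,0,0,0,-0.3],[0.05,-0.001,0,0,0,0,-0.3],[0.05,-0.001,0,0,0,0,-0.3],[0.05,-0.001,0,0,0,0,-0.3]]'
python3 - <<'E'
from h import *
st()
for n in ["wrist","top"]:
    c=imaging.camera(n); cv2.imwrite(f"pics/{n}4.png",c["image"][:,:,::-1])
E
```

```text
time_s: 6.32
ee_pos: [0.537, -0.1314, 0.1209]
eef_rot: [3.14, 0.002, 1.812]
force: [1.9, -7.1, 4.9]
grip_width: 0.061
t 6.32 dock [-44.9  -1.3] z 120.9 rpy [1.7994e+02 1.0000e-01 1.0384e+02] dyaw 0.04 F dock [-7.3 -0.2] 4.9 grip 61.0
```

View pics/wrist4.png

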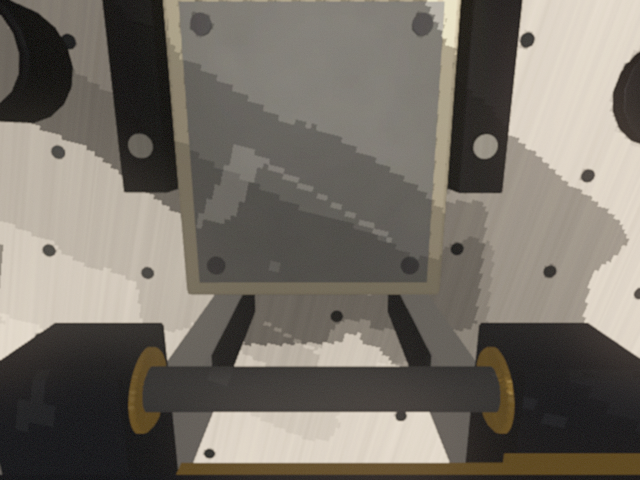

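Rail screws at (140,146) and (485,146) frame the box evenly. Checking the numbers.

Run:
```python
from h import *
c=imaging.camera("wrist")
scr(c,[(201,24),(422,24),(410,265),(216,265)])
for q in [(140,146),(485,146)]: print(q,dock(ray(c,q,.022)[0]*1000).round(1))
```

```text
box [19.8  3.2] yaw 0.12
(140, 146) [21.7 76.9]
(485, 146) [ 21.8 -69.4]
```

Relative to the rails the box is at x≈18, y≈-0.5 mm. It has 127 mm to go.

```bash
python3 -m pendant '[[0.05,0,0,0,0,0,-0.3],[0.05,0,0,0,0,0,-0.3],[0.05,0,0,0,0,0,-0.3],[0.05,0,0,0,0,0,-0.3],[0.05,0,0,0,0,0,-0.3],[0.05,0,0,0,0,0,-0.3],[0.05,0,0,0,0,0,-0.3],[0.05,0,0,0,0,0,-0.3],[0.05,0,0,0,0,0,-0.3],[0.05,0,0,0,0,0,-0.3]]'
python3 - <<'E'
from h import *
st()
for n in ["wrist"]:
    c=imaging.camera(n); cv2.imwrite(f"pics/{n}5.png",c["image"][:,:,::-1])
E
```

```text
time_s: 7.3
ee_pos: [0.5223, -0.073, 0.1203]
eef_rot: [-3.141, 0.001, 1.812]
force: [1.7, -5.3, 2.0]
grip_width: 0.0609
t 7.3 dock [15.4 -1.1] z 120.3 rpy [-1.7999e+02  3.0000e-02  1.0384e+02] dyaw 0.04 F dock [-5.5 -0.4] 2.0 grip 60.9
```

View pics/wrist5.png

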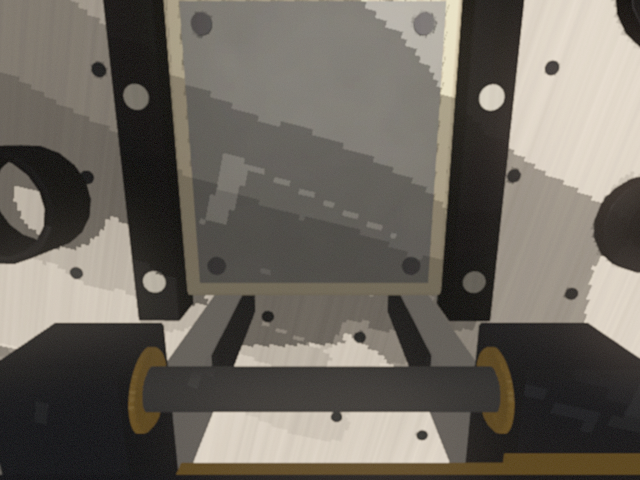

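Run:
```python
from h import *
c=imaging.camera("wrist")
scr(c,[(201,24),(423,24),(411,266),(217,266)])
P=[dock(ray(c,q,.022)[0]*1000) for q in [(136,97),(491.5,97),(474,282),(154,282)]]
print(np.round(P,1)); v=P[0]+P[1]-P[2]-P[3]; print("rail yaw",np.rad2deg(np.arctan2(v[1],v[0])))
```

```text
box [80.   3.1] yaw 0.25
[[101.8  76.6]
 [101.8 -69.9]
 [ 21.4 -69.8]
 [ 21.3  76.8]]
rail yaw -0.12961260693767981
```

Relative to the rails: x≈78.4, y≈-0.3 mm, yaw +0.4°. I advance another 58 mm, then go slowly onto the stop.

```bash
python3 -m pendant '[[0.05,0,0,0,0,0,-0.3],[0.05,0,0,0,0,0,-0.3],[0.05,0,0,0,0,0,-0.3],[0.05,0,0,0,0,0,-0.3],[0.05,0,0,0,0,0,-0.3],[0.05,0,0,0,0,0,-0.3],[0.05,0,0,0,0,0,-0.3],[0.05,0,0,0,0,0,-0.3],[0.05,0,0,0,0,0,-0.3],[0.03,0,0,0,0,0,-0.3]]'
python3 -m pendant '[[0.008,0,0,0,0,0,-0.3],[0.008,0,0,0,0,0,-0.3],[0.008,0,0,0,0,0,-0.3],[0.008,0,0,0,0,0,-0.3]]'
python3 - <<'E'
from h import *
st()
for n in ["wrist"]:
    c=imaging.camera(n); cv2.imwrite(f"pics/{n}6.png",c["image"][:,:,::-1])
E
```

```text
time_s: 8.23
ee_pos: [0.5083, -0.016, 0.1201]
eef_rot: [-3.141, -0.0, 1.813]
force: [1.0, -3.4, -2.9]
grip_width: 0.0613
time_s: 8.57
ee_pos: [0.5076, -0.0131, 0.1202]
eef_rot: [-3.141, -0.0, 1.812]
force: [0.6, -2.6, -2.2]
grip_width: 0.0609
t 8.57 dock [77.  -1.1] z 120.2 rpy [-179.99   -0.    103.84] dyaw 0.04 F dock [-2.6  0.1] -2.2 grip 60.9
```

View pics/wrist6.png

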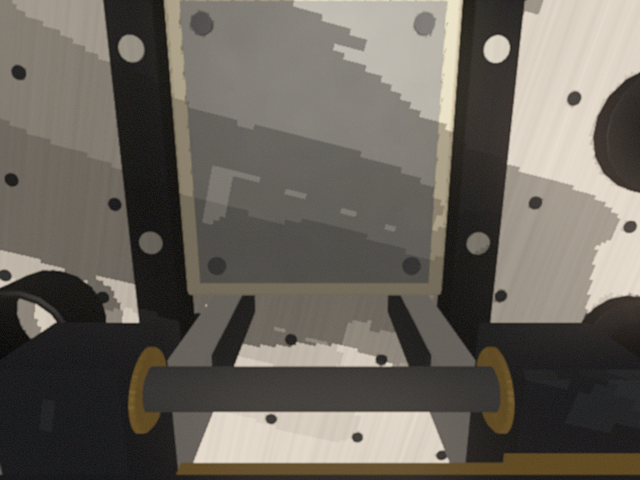

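The box has moved about 61.6 mm, so it's at x≈140 with no contact yet. It is centred between the rails. Creeping on.

```bash
for i in 1; do python3 -m pendant '[[0.008,0,0,0,0,0,-0.3],[0.008,0,0,0,0,0,-0.3],[0.008,0,0,0,0,0,-0.3]]'; done; python3 -c "from h import *;st()"
```

```text
time_s: 8.87
ee_pos: [0.5069, -0.0102, 0.1202]
eef_rot: [-3.142, -0.0, 1.812]
force: [0.9, -2.6, -2.1]
grip_width: 0.0611
t 8.87 dock [80.  -1.1] z 120.2 rpy [-180.     -0.    103.84] dyaw 0.04 F dock [-2.7 -0.2] -2.1 grip 61.1
```

```bash
python3 -m pendant '[[0.008,0,0,0,0,0,-0.3],[0.008,0,0,0,0,0,-0.3]]'; python3 -c "from h import *;st()"
```

```text
time_s: 9.03
ee_pos: [0.5065, -0.0083, 0.1202]
eef_rot: [-3.142, 0.0, 1.812]
force: [1.6, -8.7, -2.3]
grip_width: 0.0613
t 9.03 dock [81.9 -1.1] z 120.2 rpy [-180.      0.    103.85] dyaw 0.05 F dock [-8.8  0.5] -2.3 grip 61.3
```

Force has started to rise at x≈145. One more small row to seat it, then I look.

```bash
python3 -m pendant '[[0.006,0,0,0,0,0,-0.3],[0,0,0,0,0,0,-0.3],[0,0,0,0,0,0,-0.3]]'
python3 - <<'E'
from h import *
st()
c=imaging.camera("wrist"); cv2.imwrite(f"pics/w7.png",c["image"][:,:,::-1])
E
```

```text
time_s: 9.28
ee_pos: [0.5064, -0.0083, 0.1203]
eef_rot: [-3.142, 0.001, 1.812]
force: [1.4, -8.8, -1.6]
grip_width: 0.061
t 9.28 dock [82. -1.] z 120.3 rpy [-1.8000e+02  6.0000e-02  1.0383e+02] dyaw 0.03 F dock [-8.8  0.7] -1.6 grip 61.0
```

View pics/w7.png

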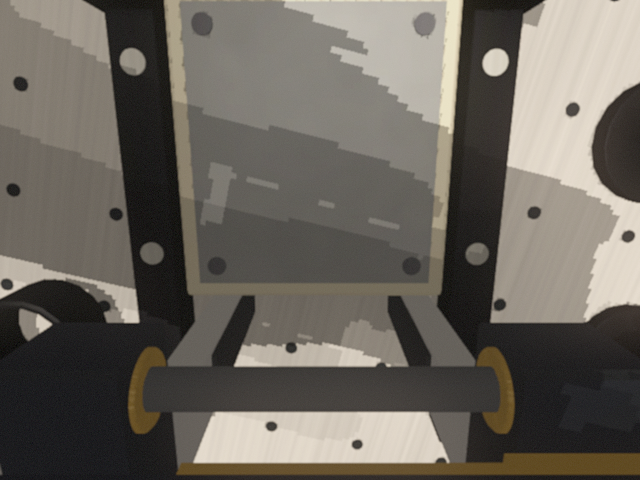

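The TCP held still at 82.0 although 0.7 mm more was commanded, so the box is seated. The stop shows at the top corners of the image. I measure, then back off slowly and rise.

```bash
python3 - <<'E'
from h import *
c=imaging.camera("wrist")
scr(c,[(202,24),(424,24),(412,266),(217,266)])
P=[dock(ray(c,q,.022)[0]*1000) for q in [(132,61.5),(495.5,61.5),(477.5,254),(151.5,254)]]
print(np.round(P,1)); v=P[0]+P[1]-P[2]-P[3]; print(np.mean(P,0),"rail yaw",np.rad2deg(np.arctan2(v[1],v[0])))
E
python3 -m pendant '[[-0.01,0,0,0,0,0,-0.3],[-0.05,0,0,0,0,0,-0.3],[-0.1,0,0,0,0,0,-0.3],[-0.15,0,0,0,0,0,-0.3],[-0.15,0,0,0,0,0,-0.3],[-0.1,0,0,0,0,0,-0.3],[0,0,-0.3,0,0,0,-0.3],[0,0,-0.3,0,0,0,-0.3],[0,0,-0.3,0,0,0,-0.3],[0,0,-0.2,0,0,0,-0.3]]'
python3 - <<'E'
from h import *
st()
for n in ["wrist","top","scene"]:
    c=imaging.camera(n); cv2.imwrite(f"pics/{n}8.png",c["image"][:,:,::-1])
E
```

```text
box [145.7   2.8] yaw 0.13
[[181.1  76.7]
 [181.1 -70.2]
 [100.4 -70.2]
 [100.3  76.7]]
[140.71364729   3.24379612] rail yaw 0.002928724037903542
time_s: 10.22
ee_pos: [0.5228, -0.0736, 0.2557]
eef_rot: [3.139, 0.001, 1.812]
force: [-0.8, 0.1, -0.1]
grip_width: 0.0611
t 10.22 dock [14.7 -1.4] z 255.7 rpy [1.7984e+02 6.0000e-02 1.0382e+02] dyaw 0.02 F dock [0.3 0.8] -0.1 grip 61.1
```

View pics/wrist8.png

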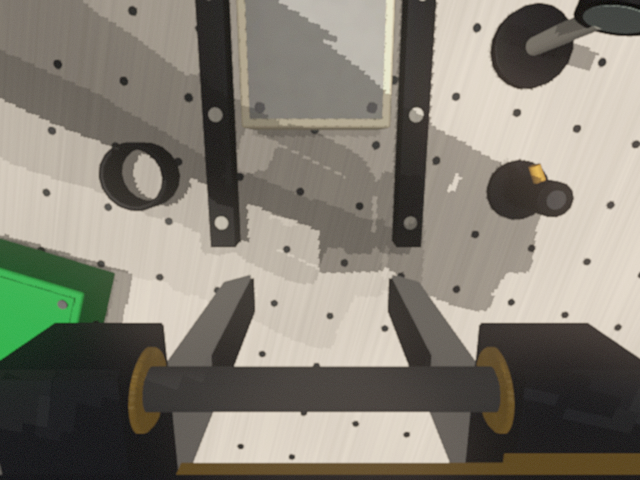

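View pics/scene8.png

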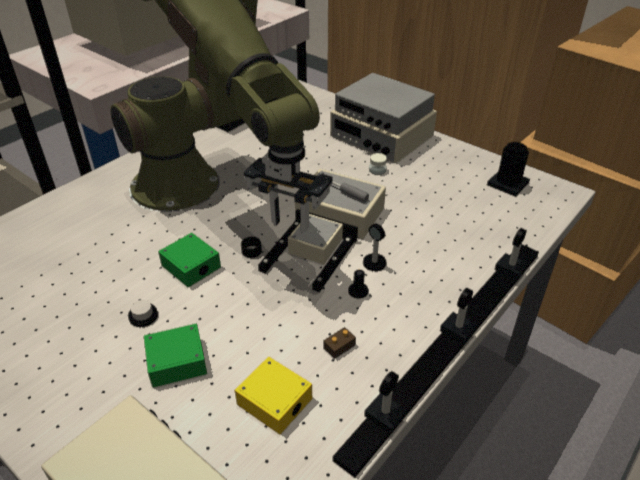

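The box is seated between the rails (relative x≈145.0, y≈-0.4 mm), and the bystanders look unmoved. I back off a bit further for a full view of the box and stop.

```bash
python3 -m pendant '[[-0.3,0,0,0,0,0,-0.3],[-0.3,0,0,0,0,0,-0.3],[-0.3,0,0,0,0,0,-0.3],[0,0,0,0,0,0,-0.3],[0,0,0,0,0,0,-0.3]]'
python3 - <<'E'
from h import *
st()
c=imaging.camera("wrist"); cv2.imwrite(f"pics/wrist9.png",c["image"][:,:,::-1])
c=imaging.camera("top"); cv2.imwrite(f"pics/top9.png",cv2.resize(c["image"][150:350,200:440,::-1],None,fx=3,fy=3,interpolation=cv2.INTER_CUBIC))
E
```

```text
time_s: 10.78
ee_pos: [0.5479, -0.1793, 0.2502]
eef_rot: [-3.139, -0.002, 1.81]
force: [0.4, 1.0, -0.0]
grip_width: 0.061
t 10.78 dock [-94.   -0.5] z 250.2 rpy [-1.7987e+02 -1.0000e-01  1.0371e+02] dyaw -0.09 F dock [ 0.9 -0.6] -0.0 grip 61.0
```

View pics/wrist9.png

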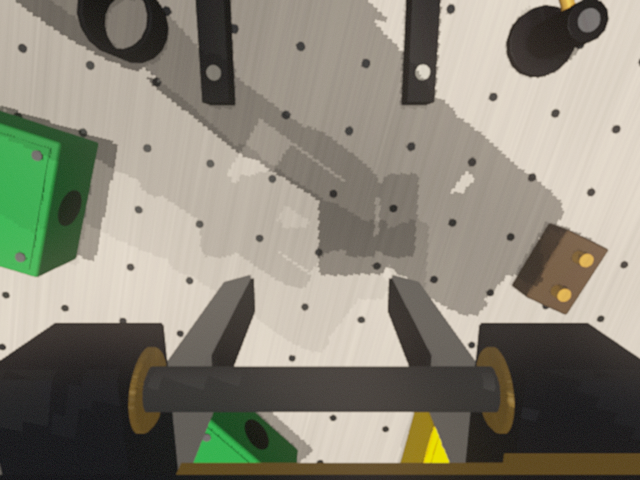

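View pics/top9.png

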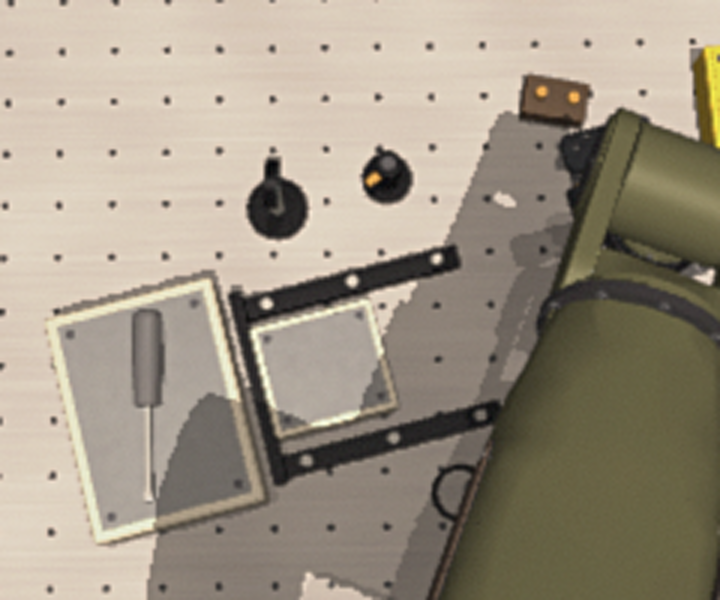

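The top view shows the box's front edge flush along the black stop. Its corners are at crop pixels (249,329), (371,299), (397,408) and (277,438). A final independent check, then I hand in.

Run:
```python
from h import *
from station import hand_in
c=imaging.camera("top")
P=np.array([dock(ray(c,[x/3+200,y/3+150],.05)[0]*1000) for x,y in [(249,329),(277,438),(397,408),(371,299)]])
v=P[0]+P[1]-P[2]-P[3]; print(P.round(1).tolist(),P.mean(0).round(1),np.rad2deg(np.arctan2(v[1],v[0])).round(2)); st()
m=P.mean(0)
if 138<m[0]<150 and abs(m[1])<9: print(hand_in())
```

```text
[[199.1, -48.2], [198.6, 50.8], [91.0, 52.1], [88.2, -46.8]] [144.2   2. ] -0.69
t 10.93 dock [-91.8  -1.2] z 251.4 rpy [-1.7994e+02 -6.0000e-02  1.0388e+02] dyaw 0.08 F dock [ 0.  -0.1] 0.3 grip 61.1
the job is handed in; nothing more can be done
None
```

The detector box is home against the end stop, and I handed the job in at about 11 s of robot time; the hand-in reports no verdict. I pushed the box's back face with both fingertips, which squared it up. Then I pushed it down the lane until the force rose and the tool stopped advancing. After that I backed off and raised the tool clear.

| Last checks (dock frame) | x (mm) | y (mm) | Yaw |
|---|---|---|---|
| Wrist camera, relative to the rail screws | 145.0 | -0.4 | 0.1° |
| Top camera, after backing off | 144.2 | +2.0 | -0.7° |

- **Disagreement:** the two cameras differ by about 2.5 mm in y. The wrist camera's absolute readings were about 3 mm off sideways, so I measured the box against the rails seen in the same image. Both results are inside the limits.
- **Rails:** I saw no sign of contact. By measurement the box kept roughly 10 mm or more clear on each side.
- **Bystanders:** those in view in the last pictures looked unmoved. I judged this by eye and did not measure each one.

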